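# Snap the burner knob back onto its valve stem

### The arm

A 6-joint arm with a two-finger parallel gripper is mounted at the origin on the work surface. World frame = base frame: x ahead of the robot, y to its left, z up, the work surface at z = 0. Lengths are in m, angles in degrees, forces in N, time in s.
With the tool pointing down it reaches from about 0.25 to 0.725 m from the base axis. Payload 9.7 kg.
Tool frame: the origin (TCP) lies at the very end of the fingers, on their centre line; the grasp point (between the pads) lies 19 mm behind it; y points along the fingers, x is the direction in which the jaws open and shut, and the axes are right-handed (so a half turn about y gives the same grasp; the last joint's range is limited). The gripper opens to 85 mm and grips with 20 to 120 N. Pads are 22 mm wide; open, the fingers measure 114 mm over their backs; the gripper's body (76 mm by 85 mm) begins 54 mm behind the grasp point. The pads swing forward as they close: fully open they stand 13 mm farther back than shut.
Start: joints at [-76.318, 4.979, 10.078, 95.1, 0, 90], TCP at [0.13, -0.534, 0.194] pointing down, gripper open.
Joint ranges: [-179.16, 179.16], [-48.56, 103.87], [-65.8, 70.77], [-126.05, 130.52], [-82.76, 87.17], [-180, 180]. Speed limits (degrees/s): [127.2, 127.2, 147.25, 180, 180, 180].

### API

Orientations are given as [roll, pitch, yaw] about the fixed x, y, z axes, in that order (R = Rz(yaw) Ry(pitch) Rx(roll)).
In Python, from workcell import bot gives the robot as it stands.
- The arm moves only by the shell command python3 -m jog 'ROWS' [FORCE]. ROWS is JSON, a list of rows, each an object with "rotation": the turn, a rotation vector about the world's x, y, z in degrees, a list of three; "travel": the shift along the world's x, y, z in mm, a list of three; "jaw": the gripper command: -1 is shut, 1 is fully open, values between are in proportion. In form: [{"rotation": [rx, ry, rz], "travel": [x, y, z], "jaw": jaw}, ...]. A call has 1 to 8 rows; each row shifts and turns the commanded pose from where the row before left it; what a row does not reach is not made up. A row lasts 1/8 s, in which the tool goes at most 62.5 mm and 10.7 degrees, less where a joint would pass 70% of its speed; a pose out of reach is approached as far as the arm can. A call with a gripper value outside its range is refused whole. The fingers move at their own pace and stop on an object; FORCE is the grip in N (left out, the last holds). Time passes only in rows, so rows that do not move let the fingers close. It gives the time, the measured TCP pose, the force and the opening at its end, in the units of the state.
- bot.get_obs(): the state, without advancing time (a new reading comes with each control period).
- bot.camera(name): name is "scene" or "top" or "wrist"; returns the picture (384x512x3 uint8, red, green, blue); there is no depth.
- bot.camera_params(name): a dict with "K" (3x3 intrinsics, pixels), "dist_coeffs" ([k1, k2, p1, p2, k3] as OpenCV has them; the pictures are not rectified), "view" (4x4, takes a point from world to camera coordinates). Camera axes: x right, y up, looking along -z (the intrinsics and any distortion apply to the point x, -y, -z); pixel columns grow to the right and rows downward; lengths in m; the calibration is good to about 2 mm. A picture is of the moment at which its call begins: read the wrist's pose just before it. camera_params takes no time and is no camera call; for the wrist camera it gives the pose at the moment of the call.
- bot.job_done(): hands the job in, once; it reports no verdict.
Trained networks look in the newest picture that a camera, given by its name, has taken for a name from the list of things; names that differ only in an ending like _2 or _b are one class to them, and where a whole thing is asked for, a point or a joint stands for the part that bears it (a point fixed in the world has none). Each returns a list of dicts, best first, with "score" (0 to 1); they miss things now and then, are a little off and sometimes report something else, mostly with a low value. They report only what shows in the picture. A call takes as long as a camera call. They do not tell look-alikes from the thing itself.
- bot.recognise(camera, thing): "xy" ([column, row] in pixels, amid what is visible of it).
- bot.trace(camera, thing): "mask" (384x512 bool, what is visible of it) and "xy" ([column, row] in pixels, amid what is visible of it).
The state is a dict: "time": time; "q": joint angles; "qd": joint speeds; "joint_efforts": joint torques, N m; "ee_pos": TCP position; "tcp_rot": TCP orientation; "wrist_force": force on the tool from outside, world axes, zero at the start; "torque": the same for the moment, N m; "opening": finger opening in m.
Only numpy, scipy, OpenCV 4.12 (cv2) and the standard library are available. Lean on these libraries where they do the work, as an engineer would, in place of code of your own. Each camera call takes 0.05 s, during which the arm holds its last target.

### The job

One burner knob of the hob has been washed and is drying on the mat: pick it up and press it onto the one bare valve stem, red pointer to the back of the hob like the other knobs, until it clicks, and keep pressing after the click until the knob is fully home on the stem and the stem is pushed all the way in. Finish like that, with the gripper still holding the knob pressed in: do not let go. Leave the other knobs turned off and everything else on the hob and counter where it stands.

Things in the scene. Friction and masses are not known exactly. Their poses are not given: they have to be found in the camera images.
- knob: loose black die-cast burner knob, about 150 g, upright on the mat. Origin: centre of its underside, z up. Round skirt 46 mm diameter, z = 0 to 10 mm; on it a grip bar 46 mm long (x) and 22 mm wide (y, flat parallel sides to pinch), z = 10 to 34 mm. Red pointer line on top of the bar at its +x end
- knob_socket (a point): inner end of the half-round socket in the knob's underside, on its axis, 18 mm above the underside; its flat is on the +x (pointer) side. The mouth flares about 4 mm beyond the stem all round and guides it in from up to 3 mm and 0.12 rad off. A snap lip inside the mouth must pass two spring leaves on the stem
- knob_pointer (a point): tip of the knob's red pointer line, at its +x end, 23 mm out from the axis, 34 mm above the underside
- stem_tip (a point): centre of the end of the bare steel valve stem: upright, half-round, 10 mm diameter, flat 0.5 mm past its axis; the end is 24 mm above the enamel until pushed in. x: the way the flat faces (to the hob's back), z up: the knob's axes match these when on. The stem cannot turn. Knob home: the socket's inner end on this point, the knob's origin 18 mm below
- stem (a joint): how far the stem is pushed in, in m: 0 out, 0.003 all the way in (stop); a spring resists, 2 N at first, 4.4 N all in. Pressing the knob on, the stem sinks first; the knob clicks at 8 to 15 N some 7 mm before home and the force drops, even pulls; pressing on brings it home, then sinks the stem to its stop again, knob's underside 3 mm above the enamel
- hob: white enamel stovetop, 500 mm deep (x) by 600 mm wide (y), its enamel 12 mm above the counter; origin: centre of its underside, x to its back edge. Four valves, one bare, at x = -215 mm, y = -142.5, -47.5, 47.5, 142.5 mm. Burners at x = -55 and 100, y = -150 and 150 mm, black pan supports 38 mm high
- dial_a (a joint): a neighbouring black burner knob, same shape as the loose one, already on its valve and turned off; angle in rad, 0 = off (red pointer to the back of the hob), grows counter-clockwise from above; stiff (0.15 N m)
- dial_b (a joint): a neighbouring black burner knob, same shape as the loose one, already on its valve and turned off; angle in rad, 0 = off (red pointer to the back of the hob), grows counter-clockwise from above; stiff (0.15 N m)
- dial_c (a joint): a neighbouring black burner knob, same shape as the loose one, already on its valve and turned off; angle in rad, 0 = off (red pointer to the back of the hob), grows counter-clockwise from above; stiff (0.15 N m)
- mat: pale grey-green drying mat, 190 (x) by 170 (y) by 5 mm, fixed; origin: centre of its underside; the loose knob stands on it
- comal: round black clay comal, 200 mm diameter, 24 mm high, on a front burner's pan support 50 mm above the counter; origin: centre of its underside; leave it
- kettle: stainless kettle, 176 mm diameter, 195 mm high with its handle, on a back burner; origin: centre of its underside; leave it
- bowl: blue ceramic bowl, 144 mm diameter, 62 mm high, on the counter to the right; origin: centre of its underside; leave it
- timer: kitchen timer, white base with an orange dial, 72 mm diameter, 38 mm high, on the counter to the right; origin: centre of its underside; leave it
There are look-alikes about, which are no part of the job. Leave any purple or yellow look-alike of the knob alone.

How it is judged:
By the outcome, as a careful person would: the job done as asked, in the order asked, and still so for the second after the job is handed in, while the arm keeps its last pose, push and grip.
It also fails if it takes over 48 s, if anything falls off the work surface, if the arm or the gripper's body presses on something with over 40 N, if the wrist force passes 120 N, or if a joint passes its speed limit or range.

## Working session

There is one attempt and no reset: what is moved stays moved. The work goes in short steps, Python scripts to look and compute and a shell command to move; the robot and the scene stay as the last step left them, time stands still between calls to the robot, and variables do not carry over. Pictures are saved under pics/ and viewed, and the job is handed in when it is done.

```bash
mkdir -p pics; ls; python3 - <<'E'
from workcell import bot
import cv2
o=bot.get_obs(); print(o)
for c in ("scene","top","wrist"):
    im=bot.camera(c); cv2.imwrite(f"pics/{c}0.png",im[:,:,::-1])
    p=bot.camera_params(c); print(c,p)
E
```

```text
pics
{'time': 0.0, 'q': array([-7.63187122e+01,  5.01136987e+00,  1.00324533e+01,  9.50992106e+01,
       -4.29696451e-03,  8.99996595e+01]), 'qd': array([ 0.02337889, -0.06211287, -0.0159289 , -0.01163253, -0.03331556,
       -0.01923188]), 'joint_efforts': array([-1.56216105e-03, -5.20387781e+01,  4.64800465e+01,  1.62114197e-02,
        2.53583727e-05, -4.87468071e-06]), 'ee_pos': array([ 0.1299945 , -0.53411897,  0.1932626 ]), 'tcp_rot': array([-9.00042965e+01,  7.81271676e-02, -7.63183716e+01]), 'wrist_force': array([ 0.74786146, -0.42540729, -0.13664176]), 'torque': array([-0.02295391, -0.01101566, -0.00192275]), 'opening': 0.08529445972969102}
scene {'K': array([[453.6821619 ,   0.        , 257.11769764],
       [  0.        , 453.6821619 , 194.26118069],
       [  0.        ,   0.        ,   1.        ]]), 'dist_coeffs': array([-0.1287388,  0.       ,  0.       ,  0.       ,  0.       ]), 'view': array([[-0.38755185,  0.92184114,  0.00353262,  0.31491913],
       [-0.73089886, -0.30960846,  0.60821827,  0.36764658],
       [ 0.56177435,  0.23313413,  0.79376196, -1.69702494],
[... 477 characters left out ...]
605,  0.99341368, -0.98846463],
       [ 0.        ,  0.        ,  0.        ,  1.        ]])}
wrist {'K': array([[333.66779546,   0.        , 254.38236306],
       [  0.        , 333.66779546, 192.18673617],
       [  0.        ,   0.        ,   1.        ]]), 'dist_coeffs': array([-0.00731702,  0.        ,  0.        ,  0.        ,  0.        ]), 'view': array([[ 2.37797586e-01, -9.71314672e-01, -3.40563261e-04,
        -5.49815744e-01],
       [ 9.24709048e-01,  2.26494858e-01, -3.05962833e-01,
         4.05345932e-02],
       [ 2.97263325e-01,  7.24423012e-02,  9.52043396e-01,
        -3.79175899e-01],
       [ 0.00000000e+00,  0.00000000e+00,  0.00000000e+00,
         1.00000000e+00]])}
```

View pics/scene0.png

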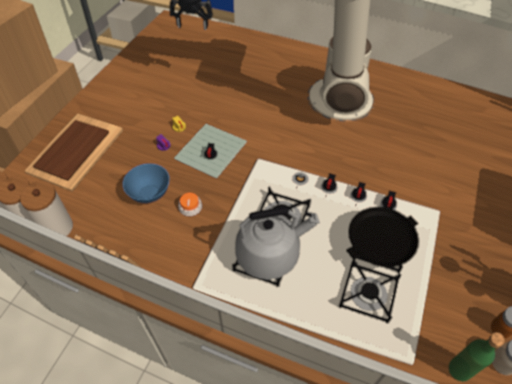

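View pics/top0.png

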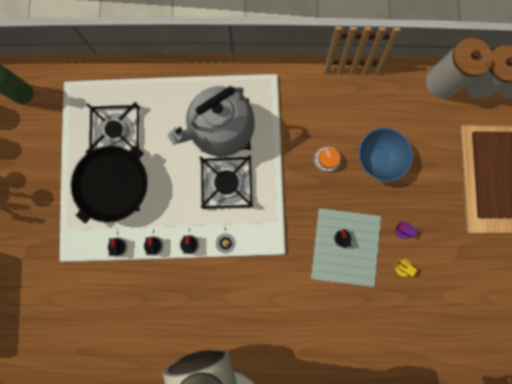

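View pics/wrist0.png

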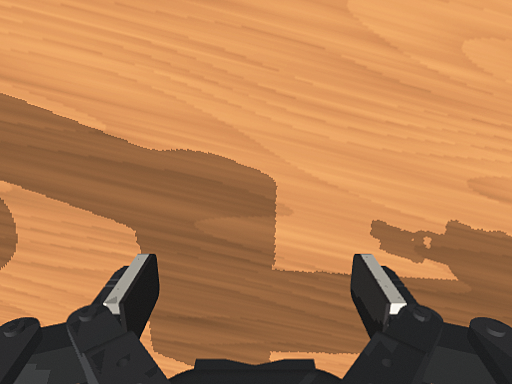

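The loose black knob with its red pointer is on the mat (top 343,238; scene 210,152). The look-alikes are purple (top 407,230) and yellow (405,268). The other black knobs are on the hob at top (117,246), (153,245) and (189,244), and the bare stem is at (225,243). I choose the black one on the mat. Next I'll measure it and check a close crop.

```bash
cat > h.py <<'E'
import numpy as np, cv2
from workcell import bot
def ray(p,uv):
    n=cv2.undistortPoints(np.array([[uv]],float),p["K"],p["dist_coeffs"])[0,0]
    V=p["view"]; R=V[:3,:3]; c=-R.T@V[:3,3]
    return c, R.T@np.array([n[0],-n[1],-1.])
def atz(p,uv,z):
    c,d=ray(p,uv); return c+d*(z-c[2])/d[2]
def proj(p,X):
    V=p["view"]; x=V[:3,:3]@np.asarray(X,float)+V[:3,3]
    q,_=cv2.projectPoints(np.array([[x[0],-x[1],-x[2]]]),np.zeros(3),np.zeros(3),p["K"],p["dist_coeffs"]); return q[0,0]
def crop(im,uv,r,s,name):
    u,v=map(int,uv); c=im[max(0,v-r):v+r,max(0,u-r):u+r,::-1]
    cv2.imwrite(name,cv2.resize(c,None,fx=s,fy=s,interpolation=cv2.INTER_CUBIC))
E
python3 - <<'E'
from h import *
P={c:bot.camera_params(c) for c in("top","scene")}
im={c:bot.camera(c) for c in P}
Z=dict(knob=.022,knob_pointer=.039,stem_tip=.036,hob=.012,mat=.005,dial_a=.03)
for c in P:
    for t in Z:
        for d in bot.recognise(c,t)[:5]:
            print(c,t,round(d["score"],2),np.round(d["xy"],1),np.round(atz(P[c],d["xy"],Z[t])[:2],4))
crop(im["top"],(343,238),30,10,"pics/c1.png")
crop(im["top"],(225,243),30,10,"pics/c2.png")
print(bot.get_obs()["time"])
E
```

```text
top knob 0.72 [407.6 266.3] [ 0.3835 -0.4877]
top knob 0.61 [405.8 232.8] [ 0.4714 -0.4862]
top knob 0.49 [342.3 237.6] [ 0.459  -0.3158]
top knob_pointer 0.84 [402.5 267.2] [ 0.3825 -0.4673]
top knob_pointer 0.8 [406.5 234.9] [ 0.4656 -0.481 ]
top knob_pointer 0.77 [342.5 239.3] [ 0.4545 -0.3122]
top stem_tip 0.29 [384.4 153.9] [ 0.6811 -0.4313]
top hob 0.57 [175.  172.6] [0.6321 0.1293]
top mat 0.76 [347.4 251.5] [ 0.4221 -0.3328]
top dial_a 0.85 [149.1 246.6] [0.4347 0.1883]
top dial_a 0.82 [118.  245.8] [0.4363 0.2695]
top dial_a 0.68 [188.3 241.8] [0.4475 0.0869]
scene knob 0.73 [177.  123.5] [ 0.3873 -0.4827]
scene knob 0.57 [212.6 156.2] [ 0.4776 -0.2989]
scene knob 0.45 [161.  143.2] [ 0.4919 -0.4861]
scene knob_pointer 0.62 [176.2 123.6] [ 0.4036 -0.4742]
scene knob_pointer 0.53 [162.4 143.1] [ 0.5029 -0.4711]
scene knob_pointer 0.43 [210.1 151.5] [ 0.4756 -0.3076]
scene hob 0.91 [329.3 275.2] [0.7382 0.1826]
scene hob 0.3 [389.9 199. ] [0.4149 0.2789]
scene mat 0.97 [215.6 145.6] [ 0.4167 -0.3191]
scene mat 0.26 [361.4 191.9] [0.417  0.1889]
scene dial_a 0.54 [391.6 196.1] [0.4169 0.2804]
scene dial_a 0.46 [361.8 191.6] [0.4361 0.1904]
scene dial_a 0.45 [327.9 183. ] [0.4447 0.0836]
0.85
```

View pics/c1.png

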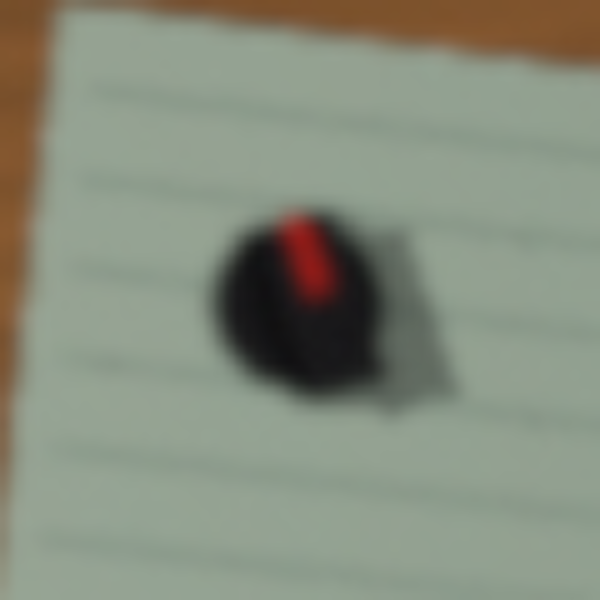

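View pics/c2.png

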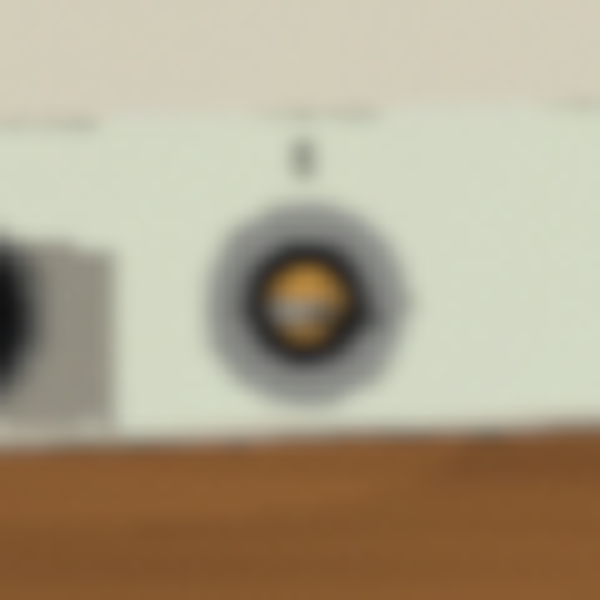

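The crop confirms the choice: a black knob with a red pointer towards the back and slightly left. The bare stem's collar is at about (225.6,243.2). Now I'll compute the poses.

```bash
python3 - <<'E'
from h import *
p=bot.camera_params("top")
a=atz(p,(342.2,229.7),.039);b=atz(p,(345.0,237.8),.039)
print("pointer",a,b,np.degrees(np.arctan2(*(a-b)[[1,0]])), np.linalg.norm(a-b))
im=bot.camera("top")
t=[d for d in bot.trace("top","knob")]
for d in t:
    m=d["mask"].astype(np.uint8); print(d["score"],d["xy"],m.sum())
# hob edges
for e in [(62,261),(285,254),(65,81),(278,75)]: print(e,atz(p,e,.012)[:2])
L=atz(p,(62,261),.012);Rr=atz(p,(285,254),.012); d=(L-Rr); yaw=np.degrees(np.arctan2(-d[0],d[1])); print("hobyaw",yaw)
for s in [(225.6,243.2)]: print("collar",atz(p,s,.014),"tip",atz(p,(225.2,243.5),.036))
for t in [(343.0,238.5)]: print("skirt?",atz(p,t,.015))
w=bot.camera_params("wrist");V=w["view"];c=-V[:3,:3].T@V[:3,3];o=bot.get_obs()
print("camera rel tcp",c-o["ee_pos"], V[2,:3])
E
```

```text
pointer [ 0.47926727 -0.31195852  0.039     ] [ 0.45836362 -0.31881032  0.039     ] 18.148123656988105 0.021997948868750367
0.75 [406.4, 267.0] 299
0.68 [341.8, 239.0] 258
0.65 [404.4, 233.3] 261
(62, 261) [0.39505752 0.42344913]
(285, 254) [ 0.41595264 -0.16534246]
(65, 81) [0.89096718 0.44545017]
(278, 75) [ 0.90903777 -0.14955231]
hobyaw 2.0324683270111317
collar [ 0.44401044 -0.00882877  0.014     ] tip [ 0.4434666  -0.00916021  0.036     ]
skirt? [ 0.45661    -0.31928721  0.015     ]
camera rel tcp [0.07586688 0.01861596 0.17975674] [0.29703014 0.07339451 0.95204325]
```

```bash
python3 -m jog '[{"rotation":[0,0,1],"travel":[40,27,0],"jaw":1},{"rotation":[0,0,1],"travel":[40,27,0],"jaw":1},{"rotation":[0,0,1],"travel":[40,27,0],"jaw":1},{"rotation":[0,0,1],"travel":[40,27,0],"jaw":1},{"rotation":[0,0,1],"travel":[40,27,0],"jaw":1},{"rotation":[0,0,0],"travel":[40,27,-5],"jaw":1},{"rotation":[0,0,0],"travel":[40,27,-5],"jaw":1},{"rotation":[0,0,0],"travel":[40,26,-5],"jaw":1}]' 60
python3 -m jog '[{"rotation":[0,0,0],"travel":[0,0,0],"jaw":1},{"rotation":[0,0,0],"travel":[0,0,0],"jaw":1}]'
python3 - <<'E'
from h import *
o=bot.get_obs();print(o["time"],o["q"],o["ee_pos"],o["tcp_rot"],o["wrist_force"])
p=bot.camera_params("wrist");im=bot.camera("wrist");cv2.imwrite("pics/w1.png",im[:,:,::-1])
for t in("knob","knob_pointer"):
    for d in bot.recognise("wrist",t): print(t,d["score"],d["xy"],atz(p,d["xy"],.039))
print(proj(p,[.457,-.319,.039]),proj(p,[.457,-.319,.015]))
E
```

```text
time: 1.95
ee_pos: [0.4514, -0.3183, 0.179]
tcp_rot: [-90.0, -0.0, -71.3]
wrist_force: [-0.8, -0.0, 0.3]
opening: 0.0855
time: 2.2
ee_pos: [0.45, -0.3194, 0.179]
tcp_rot: [-90.0, 0.0, -71.3]
wrist_force: [-0.7, -0.4, 0.5]
opening: 0.0854
2.2 [-3.53569940e+01  4.94217347e+00  8.36651355e+00  9.34404952e+01
 -1.29197703e-02  1.25924980e+02] [ 0.449967   -0.31935596  0.17896185] [-9.00199409e+01  5.50182618e-03 -7.12819734e+01] [-0.74240117 -0.42433245  0.4887144 ]
knob 0.88 [256.4, 155.7] [ 0.46256255 -0.31731136  0.039     ]
knob 0.8 [367.0, 252.9] [ 0.40081792 -0.46360343  0.039     ]
knob 0.72 [411.6, 188.0] [ 0.4816648  -0.47553899  0.039     ]
knob_pointer 0.88 [367.9, 250.1] [ 0.40417408 -0.46311065  0.039     ]
knob_pointer 0.81 [412.3, 191.4] [ 0.47866591 -0.47785456  0.039     ]
knob_pointer 0.8 [253.9, 156.4] [ 0.46112519 -0.31523223  0.039     ]
[256.19151014 161.55490859] [256.05991407 156.53268246]
```

View pics/w1.png

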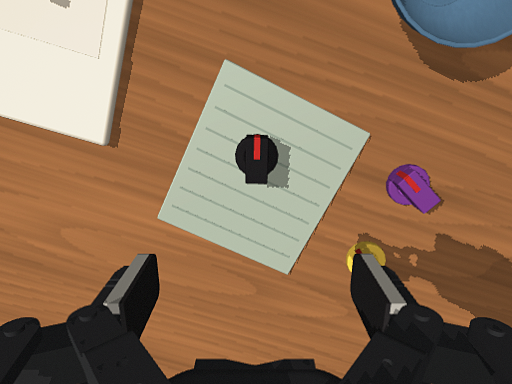

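The wrist view shows the knob at about (257,158) with its pointer straight up, aligned with the tool. Purple is at (412,188) and the yellow one at (366,255). At this yaw joint 6 would end near 177° at the stem, so I'll turn half a turn (+z) instead. First a close measurement.

```bash
python3 - <<'E'
from h import *
p=bot.camera_params("wrist");im=cv2.imread("pics/w1.png")
hsv=cv2.cvtColor(im,cv2.COLOR_BGR2HSV)
sub=np.zeros(im.shape[:2],bool);sub[125:195,225:292]=1
red=((hsv[...,0]<8)|(hsv[...,0]>172))&(hsv[...,1]>150)&(hsv[...,2]>80)&sub
ys,xs=np.nonzero(red);pts=np.array([xs,ys]).T+0.0
W=np.array([atz(p,q,.039)[:2] for q in pts]);c=W.mean(0);u,s,v=np.linalg.svd(W-c);d=v[0]*np.sign(v[0][0])
t=(W-c)@d
print("red",len(pts),c,"yaw",np.degrees(np.arctan2(d[1],d[0])),t.min(),t.max(),"tip",c+d*t.max(),"centre",c+d*(t.max()-.023))
dark=(im.max(2)<60)&sub
# flat-side edges of bar top at rows 165..182
for r in range(150,188,4):
    x=np.nonzero(dark[r]|red[r])[0]; print(r,x.min(),x.max(), np.round(atz(p,(x.min(),r),.039)[:2],4),np.round(atz(p,(x.max()+1,r),.039)[:2],4))
crop(im[:,:,::-1],(257,158),40,8,"pics/c3.png")
E
```

```text
red 155 [ 0.47029681 -0.31557469] yaw 17.70645663105162 -0.011924960194841818 0.011490089410371617 tip [ 0.48124258 -0.31208009] centre [ 0.45933215 -0.31907532]
150 236 276 [ 0.461  -0.2976] [ 0.4738 -0.3352]
154 235 277 [ 0.457  -0.2979] [ 0.4704 -0.3375]
158 236 277 [ 0.4535 -0.3   ] [ 0.4667 -0.3388]
162 236 276 [ 0.4497 -0.3012] [ 0.4626 -0.3392]
166 238 274 [ 0.4466 -0.3043] [ 0.4582 -0.3387]
170 242 271 [ 0.444  -0.3093] [ 0.4534 -0.3373]
174 246 267 [ 0.4414 -0.3143] [ 0.4483 -0.3349]
178 246 266 [ 0.4375 -0.3156] [ 0.4441 -0.3353]
182 246 266 [ 0.4335 -0.3169] [ 0.4402 -0.3367]Traceback (most recent call last):
  File "<stdin>", line 13, in <module>
    return umr_minimum(a, axis, None, out, keepdims, initial, where)
ValueError: zero-size array to reduction operation minimum which has no identity
```

```bash
python3 -m jog '[{"rotation":[0,0,10.5],"travel":[8,0,0],"jaw":1},{"rotation":[0,0,10.5],"travel":[0,0,0],"jaw":1},{"rotation":[0,0,10.5],"travel":[0,0,0],"jaw":1},{"rotation":[0,0,10.5],"travel":[0,0,0],"jaw":1},{"rotation":[0,0,10.5],"travel":[0,0,0],"jaw":1},{"rotation":[0,0,10.5],"travel":[0,0,0],"jaw":1},{"rotation":[0,0,10.5],"travel":[0,0,0],"jaw":1},{"rotation":[0,0,10.5],"travel":[0,0,0],"jaw":1}]'
python3 -m jog '[{"rotation":[0,0,10.5],"travel":[0,0,0],"jaw":1},{"rotation":[0,0,10.5],"travel":[0,0,0],"jaw":1},{"rotation":[0,0,10.5],"travel":[0,0,0],"jaw":1},{"rotation":[0,0,10.5],"travel":[0,0,0],"jaw":1},{"rotation":[0,0,10.5],"travel":[0,0,0],"jaw":1},{"rotation":[0,0,10.5],"travel":[0,0,0],"jaw":1},{"rotation":[0,0,10.5],"travel":[0,0,0],"jaw":1},{"rotation":[0,0,10.5],"travel":[0,0,0],"jaw":1}]'
python3 -m jog '[{"rotation":[0,0,10.5],"travel":[0,0,-20],"jaw":1},{"rotation":[0,0,0.5],"travel":[0,0,-20],"jaw":1},{"rotation":[0,0,0],"travel":[0,0,-20],"jaw":1},{"rotation":[0,0,0],"travel":[0,0,-20],"jaw":1},{"rotation":[0,0,0],"travel":[0,0,0],"jaw":1},{"rotation":[0,0,0],"travel":[0,0,0],"jaw":1}]'
python3 - <<'E'
from h import *
o=bot.get_obs();print(o["time"],o["q"],o["ee_pos"],o["tcp_rot"],o["wrist_force"])
p=bot.camera_params("wrist");im=bot.camera("wrist");cv2.imwrite("pics/w2.png",im[:,:,::-1])
im=im[:,:,::-1].copy()
hsv=cv2.cvtColor(im,cv2.COLOR_BGR2HSV)
e=proj(p,[.4585,-.319,.039]);print(e)
sub=np.zeros(im.shape[:2],bool);sub[int(e[1])-60:int(e[1])+60,int(e[0])-50:int(e[0])+50]=1
red=((hsv[...,0]<8)|(hsv[...,0]>172))&(hsv[...,1]>150)&(hsv[...,2]>80)&sub
ys,xs=np.nonzero(red)
W=np.array([atz(p,(x,y),.039)[:2] for x,y in zip(xs,ys)]);c=W.mean(0);u,s,v=np.linalg.svd(W-c);d=v[0]*np.sign(v[0][0])
t=(W-c)@d
print("red",len(W),c,"yaw",np.degrees(np.arctan2(d[1],d[0])),t.min(),t.max(),"tip",c+d*t.max(),"centre",c+d*(t.max()-.023))
E
```

```text
time: 3.35
ee_pos: [0.4574, -0.3202, 0.1793]
tcp_rot: [-90.0, -0.0, 12.9]
wrist_force: [0.3, -0.2, 0.1]
opening: 0.0855
time: 4.35
ee_pos: [0.4574, -0.3202, 0.1793]
tcp_rot: [-90.0, 0.0, 96.9]
wrist_force: [-0.4, -0.0, 0.3]
opening: 0.0857
time: 5.1
ee_pos: [0.458, -0.32, 0.1001]
tcp_rot: [-90.0, 0.1, 107.6]
wrist_force: [0.3, 0.6, -0.2]
opening: 0.0855
5.1 [-3.49369928e+01  5.22435089e+00 -4.46912772e-02  8.46639150e+01
 -3.87035092e-04 -5.25730353e+01] [ 0.45802873 -0.31996776  0.10005986] [-9.00404379e+01  5.34758478e-02  1.07636023e+02] [ 0.34293992  0.62852121 -0.23109778]
[255.34601005 194.64277152]
red 227 [ 0.46904567 -0.3150793 ] yaw 17.57869739865146 -0.01015784461057583 0.010407801304410973 tip [ 0.47896746 -0.31193598] centre [ 0.45704149 -0.31888234]
```

View pics/w2.png

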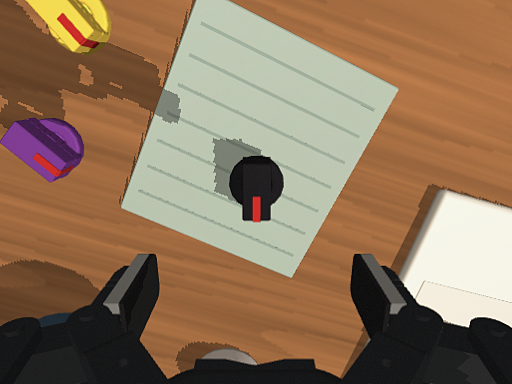

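The knob sits centred between the fingers at (256,188) with the pointer down-image, which matches 17.6–18°. Descend.

```bash
python3 -m jog '[{"rotation":[0,0,0],"travel":[0,1,-20],"jaw":1},{"rotation":[0,0,0],"travel":[0,0,-20],"jaw":1},{"rotation":[0,0,0],"travel":[0,0,-20],"jaw":1},{"rotation":[0,0,0],"travel":[0,0,-12],"jaw":1},{"rotation":[0,0,0],"travel":[0,0,-8],"jaw":0.2},{"rotation":[0,0,0],"travel":[0,0,0],"jaw":0},{"rotation":[0,0,0],"travel":[0,0,0],"jaw":-0.2}]' 60
python3 - <<'E'
from h import *
o=bot.get_obs();print(o["time"],o["ee_pos"],o["tcp_rot"],o["wrist_force"],o["opening"])
im=bot.camera("wrist");cv2.imwrite("pics/w3.png",im[:,:,::-1])
E
```

```text
time: 6.02
ee_pos: [0.4584, -0.3186, 0.0197]
tcp_rot: [-90.0, 0.0, 107.7]
wrist_force: [-0.7, -0.3, -0.5]
opening: 0.0345
6.025 [ 0.45843218 -0.31864566  0.01973558] [-9.00331371e+01  4.52910055e-02  1.07682829e+02] [-0.65539809 -0.2893144  -0.45342394] 0.0345487006914309
```

View pics/w3.png

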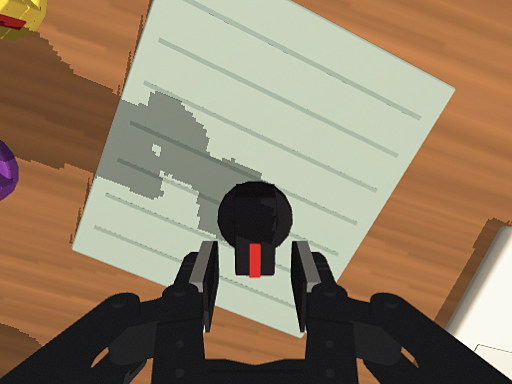

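```bash
python3 - <<'E'
from h import *
o=bot.get_obs();p=bot.camera_params("wrist");t=o["ee_pos"]
print("tcp",proj(p,t),"z+3",proj(p,t+[0,0,.003]),"z+19",proj(p,t+[0,0,.019]))
k=np.array([.4582,-.319,0]);
for z in(.005,.015,.039):print(z,proj(p,k+[0,0,z]))
u=np.array([np.cos(np.radians(17.7)),np.sin(np.radians(17.7)),0]);n=np.array([-u[1],u[0],0])
for a in(-23,23):
  for b in(-11,11): print(a,b,proj(p,k+[0,0,.039]+u*a/1e3+n*b/1e3))
E
```

```text
tcp [254.1351403  226.09944547] z+3 [254.12355043 228.19706999] z+19 [254.05543273 240.5256764 ]
0.005 [253.80124071 216.10600407]
0.015 [253.74809301 222.3675347 ]
0.039 [253.59721359 240.14446286]
-23 -11 [231.98105772 199.0586689 ]
-23 11 [275.24075735 199.12062736]
23 -11 [233.6258897  277.98704839]
23 11 [273.54951417 278.05532012]
```

```bash
python3 - <<'E'
from h import *
o=bot.get_obs();p=bot.camera_params("wrist");t=o["ee_pos"];print(o["opening"])
u=np.array([np.cos(np.radians(17.7)),np.sin(np.radians(17.7)),0]);n=np.array([-u[1],u[0],0])
for z in (0,.005,.01,.015,.02):
  for a in (-11,0,11): print(z,a,[np.round(proj(p,t+[0,0,z]+u*a/1e3+n*b*o["opening"]/2)) for b in(-1,1)])
im=cv2.imread("pics/w3.png");cv2.imwrite("pics/w3c.png",cv2.resize(im[180:340,180:330],None,fx=4,fy=4,interpolation=cv2.INTER_CUBIC)[:600])
E
```

```text
0.034722523628741814
0 -11 [array([224., 208.]), array([284., 209.])]
0 0 [array([224., 226.]), array([284., 226.])]
0 11 [array([225., 243.]), array([283., 243.])]
0.005 -11 [array([223., 212.]), array([285., 212.])]
0.005 0 [array([224., 230.]), array([285., 230.])]
0.005 11 [array([224., 247.]), array([284., 247.])]
0.01 -11 [array([222., 215.]), array([286., 215.])]
0.01 0 [array([223., 233.]), array([285., 233.])]
0.01 11 [array([223., 251.]), array([285., 251.])]
0.015 -11 [array([221., 218.]), array([287., 218.])]
0.015 0 [array([222., 237.]), array([286., 237.])]
0.015 11 [array([223., 255.]), array([285., 255.])]
0.02 -11 [array([221., 222.]), array([288., 222.])]
0.02 0 [array([221., 241.]), array([287., 241.])]
0.02 11 [array([222., 260.]), array([286., 260.])]
```

View pics/w3c.png

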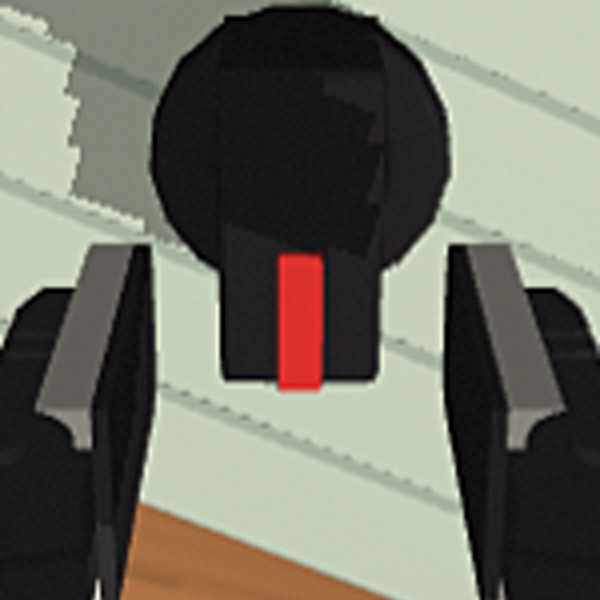

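The knob's outline matches the prediction, but the fingertips look higher than the TCP reading implies. I'll check from the other cameras before closing.

```bash
python3 - <<'E'
from h import *
o=bot.get_obs();t=o["ee_pos"]
for c,r in(("scene",45),("top",45)):
    p=bot.camera_params(c);im=bot.camera(c).copy();e=proj(p,t);print(c,e,proj(p,t+[0,0,.019]),proj(p,t+[0,0,.04]))
    crop(im,e,r,6,f"pics/{c}4.png")
E
```

```text
scene [209.86248303 150.99756617] [209.41451114 147.0434606 ] [208.91010947 142.58217264]
top [343.17653215 237.79227308] [344.91891901 237.76392196] [346.92172166 237.73122485]
```

View pics/scene4.png

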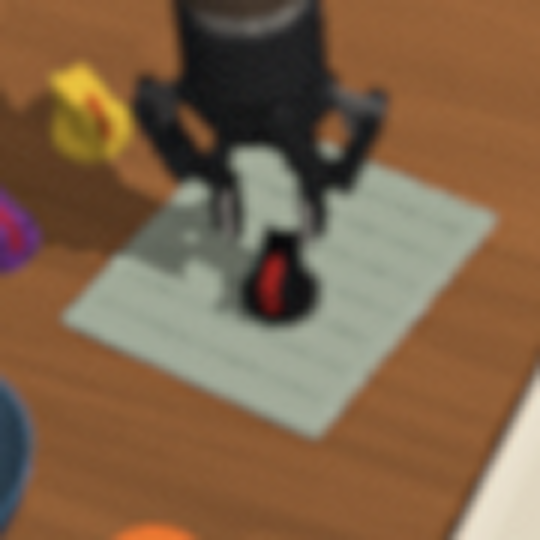

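View pics/top4.png

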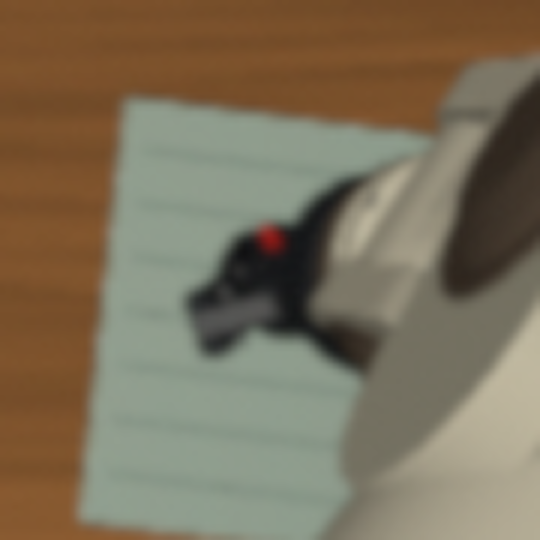

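Both the wrist and scene views put the fingertips well above the reported TCP (about 35 mm). As a cheap test I'll close gently to just under the bar width and see whether the fingers meet the bar.

```bash
python3 -m jog '[{"rotation":[0,0,0],"travel":[0,0,0],"jaw":-0.6},{"rotation":[0,0,0],"travel":[0,0,0],"jaw":-0.6},{"rotation":[0,0,0],"travel":[0,0,0],"jaw":-0.6},{"rotation":[0,0,0],"travel":[0,0,0],"jaw":-0.6}]' 20
python3 - <<'E'
from h import *
o=bot.get_obs();print(o["time"],o["ee_pos"],o["tcp_rot"],o["wrist_force"],o["opening"])
im=bot.camera("wrist");cv2.imwrite("pics/w5.png",cv2.resize(im[170:320,150:350,::-1],None,fx=4,fy=4))
E
```

```text
time: 6.68
ee_pos: [0.4581, -0.3184, 0.019]
tcp_rot: [-90.0, -0.0, 107.7]
wrist_force: [0.7, -0.9, -0.3]
opening: 0.0173
6.675 [ 0.45807059 -0.31837334  0.01897032] [-8.99985074e+01 -3.31693624e-03  1.07681371e+02] [ 0.7189934  -0.91556799 -0.28368518] 0.017330582240600856
```

View pics/w5.png

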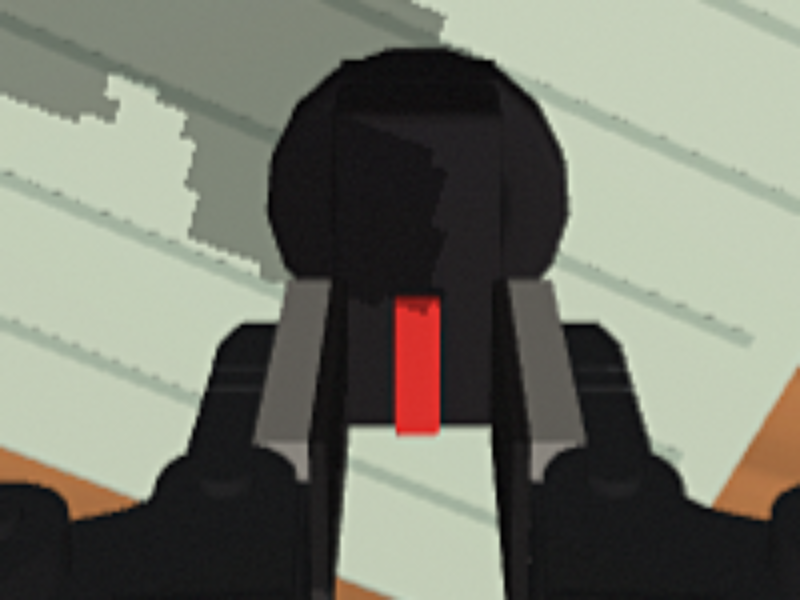

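The opening went to 17 mm, less than the 22 mm bar, so the fingers are still above the knob: the true fingertips are about 40 mm above the reported TCP. I'll reopen, then lower in guarded steps.

```bash
python3 -m jog '[{"rotation":[0,0,0],"travel":[0,0,0],"jaw":-0.1},{"rotation":[0,0,0],"travel":[0,0,0],"jaw":-0.1},{"rotation":[0,0,0],"travel":[0,0,0],"jaw":-0.1},{"rotation":[0,0,0],"travel":[0,0,-10],"jaw":-0.1},{"rotation":[0,0,0],"travel":[0,0,-10],"jaw":-0.1},{"rotation":[0,0,0],"travel":[0,0,-5],"jaw":-0.1},{"rotation":[0,0,0],"travel":[0,0,0],"jaw":-0.1}]' 20
python3 - <<'E'
from h import *
o=bot.get_obs();print(o["time"],o["ee_pos"],o["tcp_rot"],o["wrist_force"],o["opening"])
im=bot.camera("wrist");cv2.imwrite("pics/w6.png",cv2.resize(im[170:320,150:350,::-1],None,fx=4,fy=4))
p=bot.camera_params("scene");im=bot.camera("scene");crop(im,(209,148),45,6,"pics/s6.png")
E
```

```text
time: 7.6
ee_pos: [0.4577, -0.3181, -0.0068]
tcp_rot: [-90.0, -0.1, 107.7]
wrist_force: [0.3, 0.2, 0.5]
opening: 0.0385
7.6 [ 0.45770768 -0.31811258 -0.00675121] [-8.99596516e+01 -5.44387697e-02  1.07681335e+02] [0.2723013  0.15858873 0.53533983] 0.038497876949562845
```

View pics/w6.png

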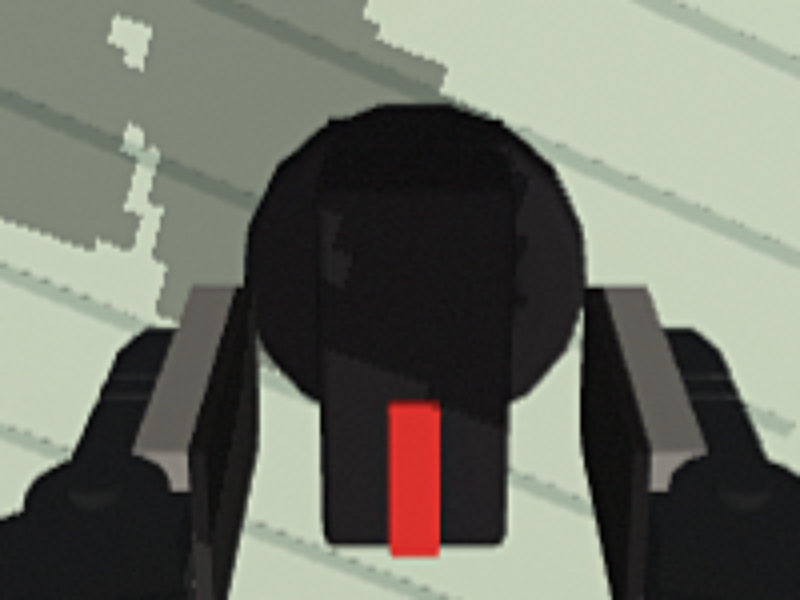

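View pics/s6.png

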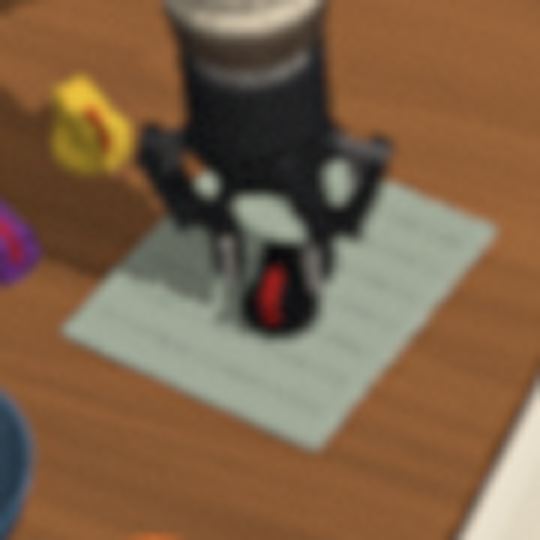

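Fingers are centred on the bar (gap centre col 255, bar centre col 254), with no contact. I'll narrow to about 28 mm and lower in small guarded steps.

```bash
python3 -m jog '[{"rotation":[0,0,0],"travel":[0.5,-0.5,0],"jaw":-0.33},{"rotation":[0,0,0],"travel":[0,0,-5],"jaw":-0.33},{"rotation":[0,0,0],"travel":[0,0,-5],"jaw":-0.33},{"rotation":[0,0,0],"travel":[0,0,-2],"jaw":-0.33},{"rotation":[0,0,0],"travel":[0,0,0],"jaw":-0.33}]'
python3 -m jog '[{"rotation":[0,0,0],"travel":[0,0,-2],"jaw":-0.33},{"rotation":[0,0,0],"travel":[0,0,0],"jaw":-0.33}]'
python3 - <<'E'
from h import *
o=bot.get_obs();print(o["time"],o["ee_pos"],o["tcp_rot"],o["wrist_force"],o["opening"])
im=bot.camera("wrist");cv2.imwrite("pics/w7.png",cv2.resize(im[170:320,150:350,::-1],None,fx=4,fy=4))
im=bot.camera("scene");crop(im,(209,148),45,6,"pics/s7.png")
E
```

```text
time: 8.32
ee_pos: [0.4585, -0.3188, -0.0183]
tcp_rot: [-90.0, -0.0, 107.7]
wrist_force: [0.6, 0.1, 0.5]
opening: 0.0287
time: 8.57
ee_pos: [0.4586, -0.3189, -0.0201]
tcp_rot: [-90.0, -0.0, 107.7]
wrist_force: [-1.0, -0.6, 0.2]
opening: 0.0288
8.575 [ 0.45856824 -0.3188839  -0.02008308] [-8.99985923e+01 -2.33506160e-03  1.07680465e+02] [-0.95942774 -0.58544352  0.21428731] 0.028759887937766265
```

View pics/w7.png

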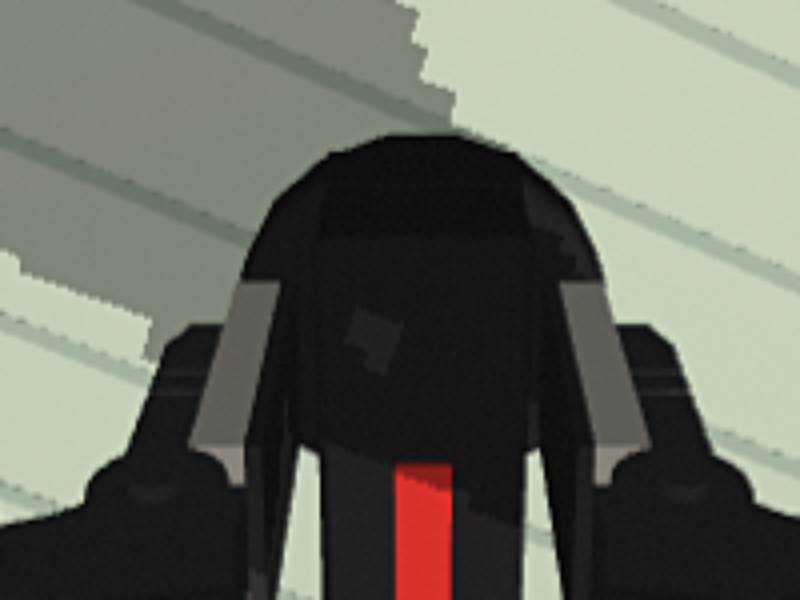

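View pics/s7.png

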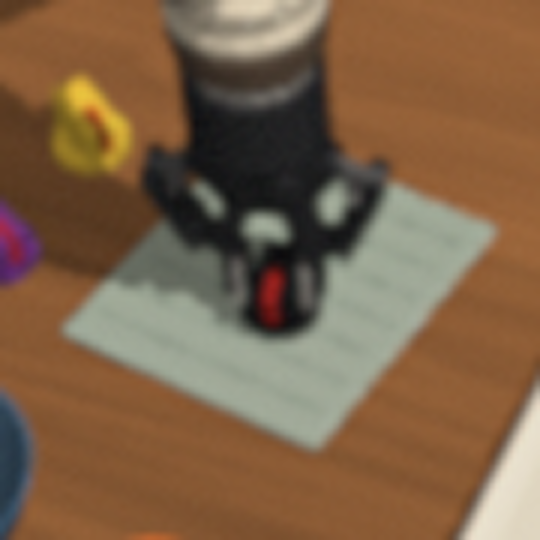

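```bash
python3 -m jog '[{"rotation":[0,0,0],"travel":[0,0,-1],"jaw":-0.33},{"rotation":[0,0,0],"travel":[0,0,-1],"jaw":-0.33}]'
python3 -m jog '[{"rotation":[0,0,0],"travel":[0,0,-1],"jaw":-0.33},{"rotation":[0,0,0],"travel":[0,0,0],"jaw":-0.33}]'
```

```text
time: 8.93
ee_pos: [0.4586, -0.3189, -0.022]
tcp_rot: [-90.0, 0.0, 107.7]
wrist_force: [0.3, 1.2, 0.2]
opening: 0.0283
time: 9.18
ee_pos: [0.4586, -0.3189, -0.0228]
tcp_rot: [-90.0, 0.0, 107.7]
wrist_force: [-0.8, -0.1, 3.2]
opening: 0.0284
```

Light contact with the skirt (3.2 N). Back off 1.5 mm and close firmly.

```bash
python3 -m jog '[{"rotation":[0,0,0],"travel":[0,0,1.5],"jaw":-0.33},{"rotation":[0,0,0],"travel":[0,0,0],"jaw":-0.5},{"rotation":[0,0,0],"travel":[0,0,0],"jaw":-0.8},{"rotation":[0,0,0],"travel":[0,0,0],"jaw":-0.8}]' 100
python3 -m jog '[{"rotation":[0,0,0],"travel":[0,0,0],"jaw":-1},{"rotation":[0,0,0],"travel":[0,0,0],"jaw":-1}]' 100
```

```text
time: 9.68
ee_pos: [0.4588, -0.319, -0.021]
tcp_rot: [-90.0, 0.0, 107.7]
wrist_force: [-0.8, 1.1, 5.4]
opening: 0.0203
time: 9.93
ee_pos: [0.4588, -0.319, -0.021]
tcp_rot: [-90.0, 0.0, 107.7]
wrist_force: [-1.2, 1.2, 4.7]
opening: 0.0199
```

```bash
python3 -m jog '[{"rotation":[0,0,0],"travel":[0,0,5],"jaw":-1},{"rotation":[0,0,0],"travel":[0,0,20],"jaw":-1},{"rotation":[0,0,0],"travel":[0,0,30],"jaw":-1},{"rotation":[0,0,0],"travel":[0,0,35],"jaw":-1},{"rotation":[0,0,0],"travel":[0,0,0],"jaw":-1}]' 100
python3 -m jog '[{"rotation":[0,0,-4],"travel":[-3,40,0],"jaw":-1},{"rotation":[0,0,-4],"travel":[-3,40,0],"jaw":-1},{"rotation":[0,0,-4],"travel":[-3,40,0],"jaw":-1},{"rotation":[0,0,-3.7],"travel":[-3,40,0],"jaw":-1},{"rotation":[0,0,0],"travel":[-3,40,0],"jaw":-1},{"rotation":[0,0,0],"travel":[0,30,0],"jaw":-1},{"rotation":[0,0,0],"travel":[0,0,0],"jaw":-1},{"rotation":[0,0,0],"travel":[0,0,0],"jaw":-1}]'
python3 - <<'E'
from h import *
o=bot.get_obs();print(o["time"],o["q"],o["ee_pos"],o["tcp_rot"],o["wrist_force"],o["opening"])
im=bot.camera("wrist");cv2.imwrite("pics/w8.png",im[:,:,::-1]);p=bot.camera_params("wrist")
for t in("stem_tip","knob_pointer","dial_a"):
  for d in bot.recognise("wrist",t): print(t,d["score"],d["xy"],atz(p,d["xy"],.036))
print(proj(p,[.4435,-.0095,.036]),proj(p,[.4435,-.0095,.012]))
im=bot.camera("scene");cv2.imwrite("pics/s8.png",im[:,:,::-1])
E
```

```text
time: 10.55
ee_pos: [0.4599, -0.3198, 0.0713]
tcp_rot: [-90.2, 0.2, 107.7]
wrist_force: [-0.0, -0.1, -0.3]
opening: 0.0204
time: 11.55
ee_pos: [0.4433, -0.089, 0.0679]
tcp_rot: [-90.0, 0.0, 92.0]
wrist_force: [-0.1, 1.5, -0.6]
opening: 0.0201
11.55 [-1.13461497e+01 -9.02798695e+00 -1.74675657e+01  8.16048680e+01
 -1.42841181e-02 -1.33496849e+01] [ 0.4433442  -0.08904228  0.06786256] [-8.99534561e+01  3.63567091e-03  9.20035423e+01] [-0.08880997  1.47895777 -0.62725004] 0.02008229485858831
stem_tip 0.74 [369.2, 202.8] [ 0.43755722 -0.01207767  0.036     ]
knob_pointer 0.72 [255.5, 258.5] [ 0.48234854 -0.08710333  0.036     ]
dial_a 0.85 [492.5, 207.2] [0.43772957 0.07218164 0.036     ]
[371.74213739 211.1672252 ] [361.02633059 199.63505815]
```

View pics/w8.png

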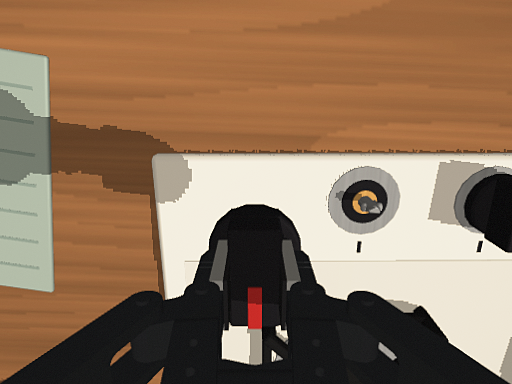

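View pics/s8.png

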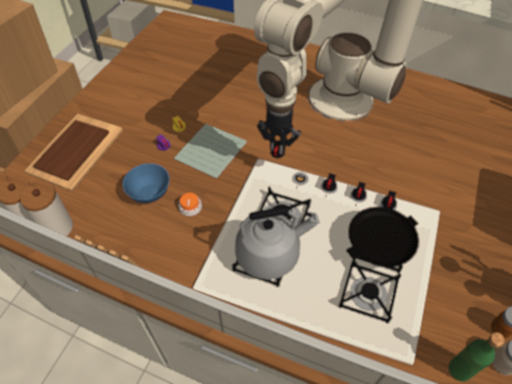

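The knob is held, with its pointer straight along the tool at (255,308). The bare stem is at about (370,205) in the wrist view. I'll refine it and the hob yaw.

```bash
python3 - <<'E'
from h import *
im=cv2.imread("pics/w8.png");crop(im[:,:,::-1],(365,203),42,7,"pics/c8.png")
cv2.imwrite("pics/c8k.png",cv2.resize(im[195:345,200:315],None,fx=4,fy=4,interpolation=cv2.INTER_CUBIC))
p=bot.camera_params("wrist")
# collar ellipse: grey ring boundary
print("collar(z.012)",atz(p,(364,201),.012),atz(p,(364,201),.014))
# black marks: behind each valve
print("marks",atz(p,(359.5,246),.012),atz(p,(479.5,246),.012))
# front edge
for e in[(155,154),(510,152.5)]:print(atz(p,e,.012))
E
```

```text
collar(z.012) [ 0.44480963 -0.00716298  0.012     ] [ 0.44413373 -0.00788197  0.014     ]
marks [ 0.48215935 -0.0056247   0.012     ] [0.47895909 0.08887119 0.012     ]
[ 0.41449476 -0.16180837  0.012     ]
[0.4043922  0.09294318 0.012     ]
```

View pics/c8.png

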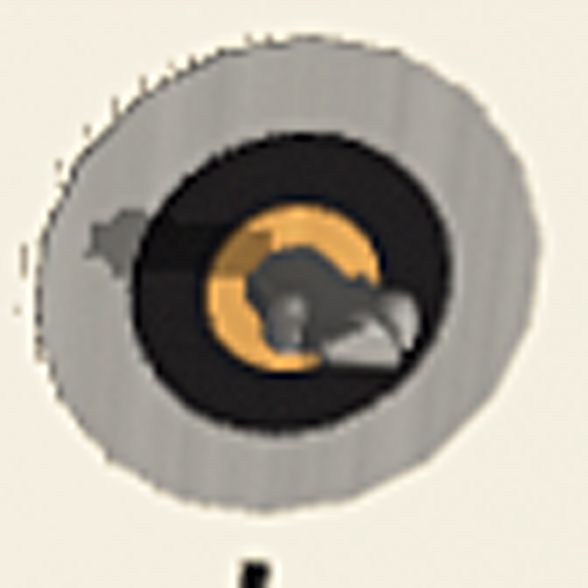

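View pics/c8k.png

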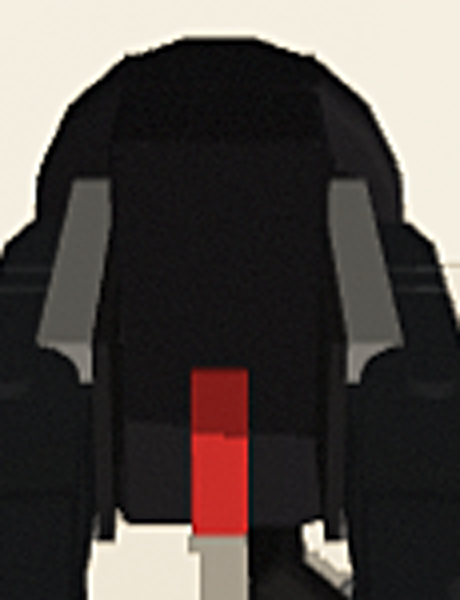

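```bash
python3 - <<'E'
from h import *
p=bot.camera_params("wrist");o=bot.get_obs();t=o["ee_pos"]
for uv in[(374.9,212.5),(374.9,211.5)]:print("stem",atz(p,uv,.036))
print("brass",atz(p,(364.9,202.1),.014))
y=np.radians(2);u=np.array([np.cos(y),np.sin(y)])
for uv in[(255,328.7),(254,230.)]:
    w=atz(p,uv,t[2]+.060)[:2]-t[:2]; print("along",w@u,"across",w@[-u[1],u[0]])
E
```

```text
stem [ 0.44470463 -0.00723414  0.036     ]
stem [ 0.44397873 -0.00734023  0.036     ]
brass [ 0.44497397 -0.00709421  0.014     ]
along 0.02220072701527151 across 0.00037530803695413564
along -0.024567744894132104 across -3.85866442843918e-05
```

```bash
python3 -m jog '[{"rotation":[0,0,0],"travel":[1,27,0],"jaw":-1},{"rotation":[0,0,0],"travel":[1,27,0],"jaw":-1},{"rotation":[0,0,0],"travel":[0,27,0],"jaw":-1},{"rotation":[0,0,0],"travel":[0,0,-20],"jaw":-1},{"rotation":[0,0,0],"travel":[0,0,-20],"jaw":-1},{"rotation":[0,0,0],"travel":[0,0,-5],"jaw":-1},{"rotation":[0,0,0],"travel":[0,0,0],"jaw":-1},{"rotation":[0,0,0],"travel":[0,0,0],"jaw":-1}]' 120
python3 - <<'E'
from h import *
o=bot.get_obs();t=o["ee_pos"];print(o["time"],t,o["tcp_rot"],o["wrist_force"],o["opening"])
im=bot.camera("wrist");cv2.imwrite("pics/w9.png",im[:,:,::-1]);p=bot.camera_params("wrist")
im=bot.camera("scene");crop(im,(300,178),50,6,"pics/s9.png")
im=bot.camera("top");crop(im,(225,243),50,6,"pics/t9.png")
E
```

```text
time: 12.8
ee_pos: [0.4461, -0.0081, 0.0243]
tcp_rot: [-90.1, 0.0, 92.0]
wrist_force: [0.4, -0.2, -1.7]
opening: 0.0196
12.8 [ 0.4460896  -0.00807845  0.02429897] [-9.00613301e+01  4.65288836e-03  9.19618094e+01] [ 0.41121979 -0.17268599 -1.68937749] 0.01956370792476937
```

View pics/w9.png

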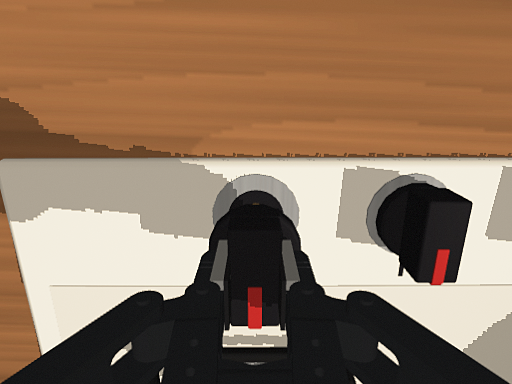

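View pics/s9.png

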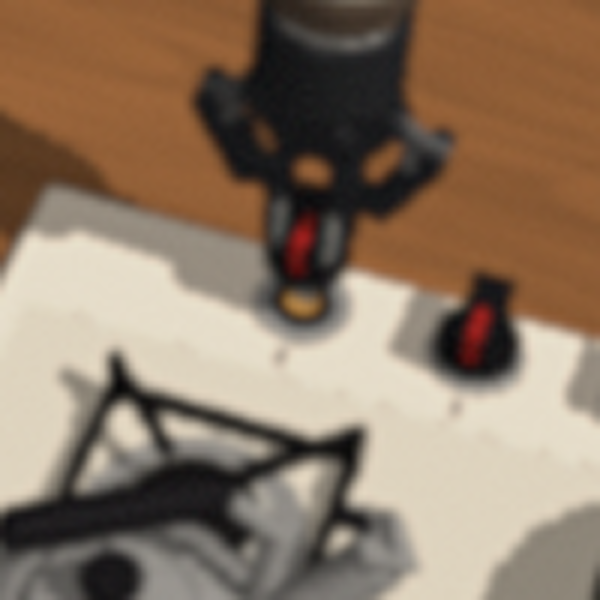

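View pics/t9.png

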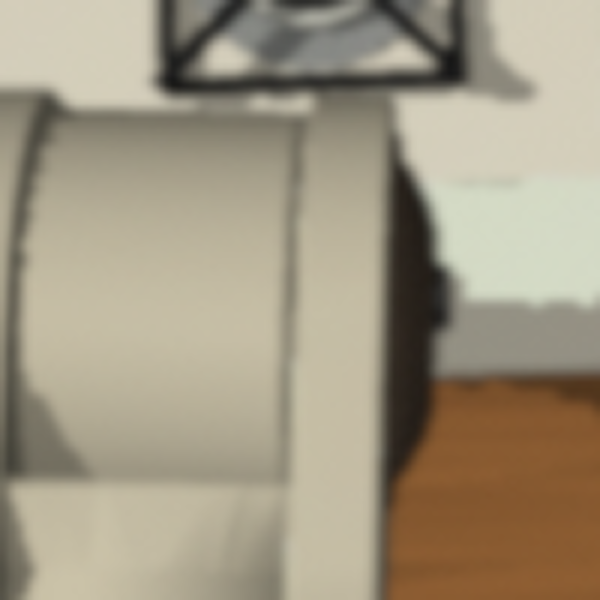

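The knob is laterally aligned over the collar (collar col 256, bar col 255) with its pointer to the back. Now I press down in guarded steps.

```bash
python3 -m jog '[{"rotation":[0,0,0],"travel":[-0.7,0.3,-4],"jaw":-1},{"rotation":[0,0,0],"travel":[0,0,-4],"jaw":-1},{"rotation":[0,0,0],"travel":[0,0,-4],"jaw":-1},{"rotation":[0,0,0],"travel":[0,0,0],"jaw":-1}]'
python3 -m jog '[{"rotation":[0,0,0],"travel":[0,0,-2],"jaw":-1},{"rotation":[0,0,0],"travel":[0,0,-2],"jaw":-1},{"rotation":[0,0,0],"travel":[0,0,0],"jaw":-1}]'
```

```text
time: 13.45
ee_pos: [0.4446, -0.0076, 0.011]
tcp_rot: [-90.0, -0.0, 92.0]
wrist_force: [0.6, -0.9, -1.0]
opening: 0.0195
time: 13.82
ee_pos: [0.4448, -0.0076, 0.0073]
tcp_rot: [-90.0, -0.0, 92.0]
wrist_force: [-0.4, 0.8, -1.3]
opening: 0.0193
```

```bash
for i in 1; do python3 -m jog '[{"rotation":[0,0,0],"travel":[0,0,-2],"jaw":-1},{"rotation":[0,0,0],"travel":[0,0,0],"jaw":-1}]'; done
python3 -m jog '[{"rotation":[0,0,0],"travel":[0,0,-2],"jaw":-1},{"rotation":[0,0,0],"travel":[0,0,0],"jaw":-1}]'
```

```text
time: 14.08
ee_pos: [0.4448, -0.0076, 0.0053]
tcp_rot: [-90.0, -0.0, 92.0]
wrist_force: [-0.7, 0.2, -1.3]
opening: 0.0196
time: 14.32
ee_pos: [0.4448, -0.0076, 0.0033]
tcp_rot: [-90.0, -0.0, 92.0]
wrist_force: [-0.1, 0.1, -2.4]
opening: 0.0194
```

```bash
python3 -m jog '[{"rotation":[0,0,0],"travel":[0,0,-1],"jaw":-1},{"rotation":[0,0,0],"travel":[0,0,0],"jaw":-1}]'
python3 -m jog '[{"rotation":[0,0,0],"travel":[0,0,-1],"jaw":-1},{"rotation":[0,0,0],"travel":[0,0,0],"jaw":-1}]'
```

```text
time: 14.58
ee_pos: [0.4448, -0.0076, 0.0024]
tcp_rot: [-90.0, -0.0, 92.0]
wrist_force: [0.4, 0.4, -1.4]
opening: 0.0198
time: 14.82
ee_pos: [0.445, -0.0075, 0.0016]
tcp_rot: [-90.0, -0.0, 92.0]
wrist_force: [-0.3, 0.4, 0.3]
opening: 0.0197
```

```bash
python3 -m jog '[{"rotation":[0,0,0],"travel":[0,0,-1],"jaw":-1},{"rotation":[0,0,0],"travel":[0,0,0],"jaw":-1}]'
python3 -m jog '[{"rotation":[0,0,0],"travel":[0,0,-1],"jaw":-1},{"rotation":[0,0,0],"travel":[0,0,0],"jaw":-1}]'
python3 -m jog '[{"rotation":[0,0,0],"travel":[0,0,-1],"jaw":-1},{"rotation":[0,0,0],"travel":[0,0,0],"jaw":-1}]'
```

```text
time: 15.08
ee_pos: [0.445, -0.0075, 0.0006]
tcp_rot: [-90.0, -0.0, 92.0]
wrist_force: [0.7, 0.9, 0.9]
opening: 0.0197
time: 15.32
ee_pos: [0.445, -0.0075, -0.0005]
tcp_rot: [-90.0, -0.0, 92.0]
wrist_force: [0.6, 0.9, 2.5]
opening: 0.0195
time: 15.58
ee_pos: [0.4451, -0.0075, -0.0013]
tcp_rot: [-90.0, -0.0, 92.0]
wrist_force: [-0.7, 1.0, 4.4]
opening: 0.0199
```

```bash
python3 -m jog '[{"rotation":[0,0,0],"travel":[0,0,-1],"jaw":-1},{"rotation":[0,0,0],"travel":[0,0,0],"jaw":-1}]'
python3 -m jog '[{"rotation":[0,0,0],"travel":[0,0,-1],"jaw":-1},{"rotation":[0,0,0],"travel":[0,0,0],"jaw":-1}]'
```

```text
time: 15.82
ee_pos: [0.4456, -0.0076, -0.0016]
tcp_rot: [-90.1, 0.0, 92.0]
wrist_force: [-0.9, 1.1, 10.2]
opening: 0.0199
time: 16.08
ee_pos: [0.4459, -0.0076, -0.0023]
tcp_rot: [-90.1, 0.0, 92.0]
wrist_force: [-0.9, 1.5, 13.0]
opening: 0.0196
```

```bash
python3 -m jog '[{"rotation":[0,0,0],"travel":[0,0,-1],"jaw":-1},{"rotation":[0,0,0],"travel":[0,0,0],"jaw":-1}]'
```

```text
time: 16.32
ee_pos: [0.4458, -0.0076, -0.0036]
tcp_rot: [-90.1, 0.0, 92.0]
wrist_force: [0.1, 0.2, 9.1]
opening: 0.0196
```

```bash
python3 -m jog '[{"rotation":[0,0,0],"travel":[0,0,-1],"jaw":-1},{"rotation":[0,0,0],"travel":[0,0,0],"jaw":-1}]'
python3 -m jog '[{"rotation":[0,0,0],"travel":[0,0,-1],"jaw":-1},{"rotation":[0,0,0],"travel":[0,0,0],"jaw":-1}]'
```

```text
time: 16.58
ee_pos: [0.4457, -0.0076, -0.0053]
tcp_rot: [-90.1, 0.0, 92.0]
wrist_force: [5.1, 0.7, 0.4]
opening: 0.0193
time: 16.82
ee_pos: [0.4455, -0.0076, -0.0071]
tcp_rot: [-90.1, 0.0, 92.0]
wrist_force: [7.7, 0.7, -5.0]
opening: 0.0195
```

```bash
python3 -m jog '[{"rotation":[0,0,0],"travel":[0,0,-1],"jaw":-1},{"rotation":[0,0,0],"travel":[0,0,0],"jaw":-1}]'
python3 -m jog '[{"rotation":[0,0,0],"travel":[0,0,-1],"jaw":-1},{"rotation":[0,0,0],"travel":[0,0,0],"jaw":-1}]'
```

```text
time: 17.08
ee_pos: [0.4457, -0.0077, -0.0076]
tcp_rot: [-90.1, 0.0, 92.0]
wrist_force: [6.4, 0.4, -0.7]
opening: 0.0198
time: 17.32
ee_pos: [0.4457, -0.0077, -0.0085]
tcp_rot: [-90.1, 0.0, 92.0]
wrist_force: [6.5, 0.9, 0.2]
opening: 0.0193
```

```bash
python3 -m jog '[{"rotation":[0,0,0],"travel":[0,0,-1],"jaw":-1},{"rotation":[0,0,0],"travel":[0,0,0],"jaw":-1}]'
python3 -m jog '[{"rotation":[0,0,0],"travel":[0,0,-1],"jaw":-1},{"rotation":[0,0,0],"travel":[0,0,0],"jaw":-1}]'
```

```text
time: 17.58
ee_pos: [0.4457, -0.0077, -0.0095]
tcp_rot: [-90.1, 0.0, 92.0]
wrist_force: [5.9, 0.5, 0.7]
opening: 0.0195
time: 17.82
ee_pos: [0.4457, -0.0077, -0.0104]
tcp_rot: [-90.1, 0.0, 92.0]
wrist_force: [5.2, -0.6, 2.1]
opening: 0.02
```

It clicked: the force fell from 13 N to −5 N, and the spring is now resisting. Press on to the stop, easing +x slightly.

```bash
python3 -m jog '[{"rotation":[0,0,0],"travel":[0.4,0,-1],"jaw":-1},{"rotation":[0,0,0],"travel":[0,0,0],"jaw":-1}]'
python3 -m jog '[{"rotation":[0,0,0],"travel":[0,0,-1],"jaw":-1},{"rotation":[0,0,0],"travel":[0,0,0],"jaw":-1}]'
```

```text
time: 18.08
ee_pos: [0.4458, -0.0077, -0.0112]
tcp_rot: [-90.1, 0.0, 92.0]
wrist_force: [4.2, 0.6, 4.9]
opening: 0.0194
time: 18.32
ee_pos: [0.4459, -0.0077, -0.0115]
tcp_rot: [-90.1, 0.0, 92.0]
wrist_force: [1.1, -1.0, 12.4]
opening: 0.0196
```

```bash
python3 -m jog '[{"rotation":[0,0,0],"travel":[0,0,-1],"jaw":-1},{"rotation":[0,0,0],"travel":[0,0,0],"jaw":-1}]'
```

```text
time: 18.58
ee_pos: [0.446, -0.0077, -0.0117]
tcp_rot: [-90.1, 0.0, 92.0]
wrist_force: [-1.8, -0.3, 19.5]
opening: 0.0198
```

The stop is stiff (force climbs 7 N per commanded mm) at the expected height. Hold and check by eye.

```bash
python3 -m jog '[{"rotation":[0,0,0],"travel":[0,0,0],"jaw":-1},{"rotation":[0,0,0],"travel":[0,0,0],"jaw":-1},{"rotation":[0,0,0],"travel":[0,0,0],"jaw":-1},{"rotation":[0,0,0],"travel":[0,0,0],"jaw":-1},{"rotation":[0,0,0],"travel":[0,0,0],"jaw":-1},{"rotation":[0,0,0],"travel":[0,0,0],"jaw":-1}]'
python3 - <<'E'
from h import *
o=bot.get_obs();t=o["ee_pos"];print(o["time"],t,o["tcp_rot"],o["wrist_force"],o["torque"],o["opening"])
im=bot.camera("wrist");cv2.imwrite("pics/w10.png",im[:,:,::-1]);p=bot.camera_params("wrist")
im=bot.camera("scene");cv2.imwrite("pics/s10.png",cv2.resize(im[125:235,235:425,::-1],None,fx=4,fy=4,interpolation=cv2.INTER_CUBIC))
y=np.radians(2);u=np.array([np.cos(y),np.sin(y)])
# pointer tip: predicted for knob home & stem in (bar top z=.049)
for dz in (0,.003,.007): 
  x=np.r_[t[:2]+u*.022,.049+dz]; print(dz,proj(p,x))
E
```

```text
time: 19.32
ee_pos: [0.446, -0.0077, -0.0117]
tcp_rot: [-90.1, 0.0, 92.0]
wrist_force: [-2.8, -0.6, 19.4]
opening: 0.0195
19.325 [ 0.44603176 -0.00771777 -0.0116985 ] [-9.01155732e+01  2.04402827e-02  9.19773365e+01] [-2.84056431 -0.5605283  19.36597653] [ 0.04514768  0.49920608 -0.00580384] 0.019451278395411442
0 [254.06996791 329.54850557]
0.003 [254.05601155 334.48630847]
0.007 [254.03650823 341.38649512]
```

View pics/w10.png

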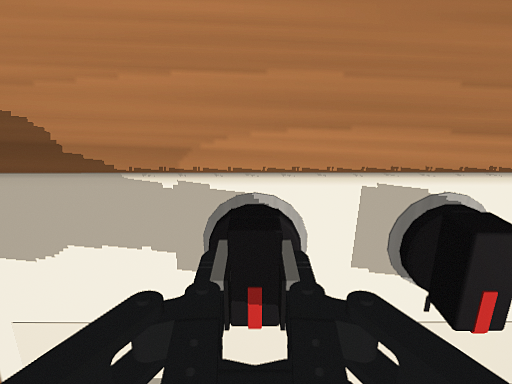

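View pics/s10.png

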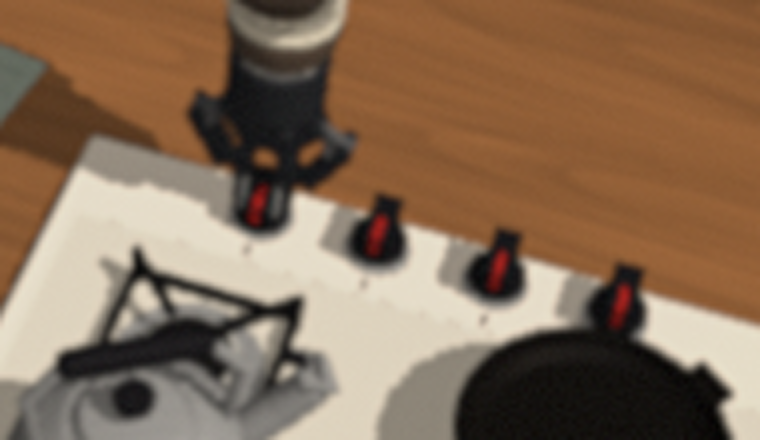

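The pointer tip is at (255,328), against a prediction of 329.5 for fully home. The knob has not slipped in the hand, it sits in line with the three other knobs, and the press is steady at 19 N.

```bash
python3 -c "
from workcell import bot
print(bot.job_done()); o=bot.get_obs(); print(o['time'],o['ee_pos'],o['wrist_force'])"
```

```text
the job is handed in; nothing more can be done
None
the job is handed in; nothing more can be done
```

I picked the black knob off the mat and pressed it onto the bare stem with its pointer to the back. I handed the job in at about 19.4 s with the gripper still holding it pressed in.

- **Click and press:** the force rose to 13 N, then dropped to −5 N at the click. Pressing on, it met a stiff stop and held a steady 19 N through the last 0.75 s.
- **Height and direction:** the reported height at the stop was within 1 mm of the value expected for the knob fully home and the stem all the way in. The pointer tip was 1.5 pixels from its predicted position, and there was no sign of the knob slipping in the fingers. The gripper was turned to the hob's measured angle of about 2°.
- **Other things:** in the last pictures the three other knobs still point to the back. I did not check the other objects one by one, but the arm met nothing except the knob and stem.

**What disagreed:**
- **Fingertips:** they turned out to be about 40 mm above the reported TCP. The first close was therefore in the air above the knob. I found the right height by touching the knob's skirt lightly at 3 N.
- **Gripper opening:** it read about 20 mm on the 22 mm bar.
- **Stem position:** the top and wrist cameras differed by about 2 mm, within what the socket mouth allows. A sideways force of 5 to 8 N while seating fell to about −3 N after a 0.4 mm shift.

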